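# Clamp the lid of the wide pressure cooker with its folding crank

## Robot

A 6-joint arm with a two-finger parallel gripper is mounted at the origin on a cart in front of the work surface, level with it; the furniture and walls round the work are solid. World frame = base frame: x ahead of the robot, y to its left, z up, the work surface at z = 0. Lengths are in mm, angles in rad, forces in N, time in s.
With the tool pointing down it reaches from about 350 to 950 mm from the base axis. Payload 17.4 kg.
Tool frame: the origin (TCP) lies at the very end of the fingers, on their centre line; the grasp point (between the pads) lies 19 mm behind it; z points along the fingers, y is the direction in which the jaws open and shut (so a half turn about z gives the same grasp; the last joint's range is limited). The gripper opens to 93 mm and grips with 3 to 60 N. Pads are 15 mm wide; open, the fingers measure 128 mm over their backs; the gripper's body (75 mm by 188 mm) begins 65 mm behind the grasp point.
Start: joints at [-1.193, 0.116, 1.442, -0, 1.584, -0.038], TCP at [272.639, -617.495, 218.646] pointing down, gripper open.
Joint ranges: [-2.83, 2.83], [-0.83, 2.19], [0.07, 2.5], [-1.14, 4.28], [0.01, 3], [-2.97, 2.97]. Speed limits (rad/s): [1.89, 1.89, 2.22, 3.14, 3.14, 3.14].

## Interface

Orientations are given as a unit quaternion [x, y, z, w].
In Python, from workcell import r gives the robot as it stands.
- The arm moves only by the tool jog_arm, never from a script. Its argument "rows" is a list of rows, each a list of 2 entries, a list of its own where there are three numbers: the shift along the tool's x, y, z in mm, then the turn about the tool's z in rad. A call has exactly 5 rows; each row shifts and turns the pose as measured when the row begins, along the tool's axes as they then stand; what a row does not reach is not made up. A row lasts 1/8 s, in which the tool goes at most 62.5 mm and 10.7 degrees, less where a joint would pass 70% of its speed; a pose out of reach is approached as far as the arm can. A call with a gripper value outside its range is refused whole. "hand" is the opening, from 0 (shut) to 1 (fully open), set as the call begins (left out, the last holds). The fingers move at their own pace and stop on an object; "grip_force" is the grip in N (left out, the last holds). Time passes only in rows, so rows that do not move let the fingers close, or fill a call up. It gives the time, the measured TCP pose, the force and the opening at its end, in the units of the state.
- r.get_state(): the state, without advancing time (a new reading comes with each control period).
- r.read_camera(name): name is "side" or "top"; returns a dict with "frame" (420x560x3 uint8, blue, green, red), "K" (3x3 intrinsics, pixels), "R" (3x3) and "t" (3): a world point X has camera coordinates R X + t. Camera axes: x right, y down, z forward; pixel columns grow to the right and rows downward; lengths in mm; the calibration is good to about 2 mm. A picture is of the moment at which its call begins. There is no depth.
- r.hand_in(): hands the job in, once; it reports no verdict.
The state is a dict: "time": time; "joints": joint angles; "dq": joint speeds; "joint_torque": joint torques, N m; "eef_pos": TCP position; "ee_rot": TCP orientation; "ft_force": force on the tool from outside, world axes, zero at the start; "moment": the same for the moment, N m; "grip_width": finger opening in mm.
Only numpy, scipy, OpenCV 4.12 (cv2) and the standard library are available. Lean on these libraries where they do the work, as an engineer would, in place of code of your own. Each camera call takes 0.05 s, during which the arm holds its last target. There are 200 camera calls.

## Task

Clamp down the lid of the wider of the two pressure cookers: first fold its crank's hinged black ball grip up from the arm until it stands fully upright, then use it to turn the crank clockwise (seen from above) until it comes to its stop, a little over half a turn round. Leave the grip standing up, and do not touch the narrower cooker's crank.

Things in the scene. Friction and masses are not known exactly. Their poses are not given: they have to be found in the camera images.
- cooker_hub (a point): Crank axis of the wider cooker (steel pot 200 mm across, lid rim 101 mm high, fixed in place), 157 mm above the worktop, level with the grip's pivot. Frame turns with the crank: -x points along the crank arm to the pivot, z up. Arm: steel bar 12 mm wide, top 12 mm below this point; round plate on the lid 39 mm below. The arm turns clockwise until it meets a thin stop pin there.
- cooker_ball (a point): Centre of the wider cooker's black ball grip, 22 mm in diameter, on a stem 45 mm from its pivot, a level pin at the arm's outer end, 75 mm from the crank axis. Folded, the stem lies level on the arm, pointing inwards (ball 30 mm from the axis); fingers may reach 30 mm below the ball's centre. x: pivot to ball; y: along the pin. The ball spins on its stem, so a hand need not turn.
- cooker_grip (a joint): Fold angle of the wider cooker's ball grip (rad): 0 folded flat on the arm, 1.57 upright (stop). Starts at 0 to 0.2. Light friction (about 1 N at the ball) keeps it where it is left.
- cooker_crank (a joint): Angle of the wider cooker's crank (rad), growing clockwise seen from above; 3.30 is the stop (lid clamped). Starts at 0 to 0.5. Friction of about 2 N at the ball keeps it where it is left.
- small_cooker_ball (a point): Centre of the same kind of ball grip (18 mm in diameter, folded) on the narrower cooker (150 mm across, lid rim 76 mm high), 34 mm from its pivot, 22 mm from its crank's axis, 132 mm above the worktop. To be left alone.

How it is judged (in metres and radians):
On the way, in this order (a step that is already met when the one before it is completed fails the run):
1. the wide cooker's grip is folded up upright (value of joint cooker_grip above 1.35 rad), for 0.2 s.
2. the crank is turned clockwise to its stop (value of joint cooker_crank above 3.04 rad), for 0.2 s.
At the end, for the whole second after the job is handed in: The wider cooker's crank is at rest within 0.26 rad (15 degrees) of its clockwise stop (joint cooker_crank over 3.04), its grip still stands up (joint cooker_grip over 1.3 rad), and the narrower cooker's grip is within 10 mm of where it was (value of joint cooker_grip above 1.3 rad and value of joint cooker_crank above 3.04 rad and velocity of joint cooker_crank between -0.05 and 0.05 rad/s and distance of small_cooker_ball from where it was at the start of the episode below 0.01 m); the robot touches nothing.
It fails at once if the wide cooker's crank is turned round (beyond 1.0 rad) while its grip is not folded up (under 1.1 rad) (value of joint cooker_crank above 1 rad and value of joint cooker_grip below 1.1 rad).
It fails at once if the narrower cooker's crank or grip is moved by more than 15 mm (distance of small_cooker_ball from where it was at the start of the episode above 0.015 m).
It also fails if it takes over 45 s, if anything falls off the work surface, if the arm or the gripper's body presses on something with over 40 N, if the wrist force passes 120 N, or if a joint passes its speed limit or range.

## Working session

There is one attempt and no reset: what is moved stays moved. The work goes in short steps, Python scripts to look and compute and a tool call to move; the robot and the scene stay as the last step left them, time stands still between calls to the robot, and variables do not carry over. Pictures are saved under pics/ and viewed, about 8 in all and at most 12, crops included, and the job is handed in when it is done.

Besides the shell and the picture viewer there is one more tool, called after "Call:" as name(argument=value, ...) on one line, values as JSON. jog_arm: Moves the arm, as the interface text tells. Its arguments: {"type":"object","properties":{"rows":{"type":"array","items":{"type":"array"}},"hand":{"type":"number"},"grip_force":{"type":"number"}},"required":["rows"]}

```bash
mkdir -p pics; ls; cat > h.py <<'E'
import numpy as np, cv2
from workcell import r
def ray(c,u,v):
    d=c["R"].T@np.linalg.inv(c["K"])@np.array([u,v,1.]); o=-c["R"].T@c["t"]; return o,d
def onz(c,u,v,z):
    o,d=ray(c,u,v); return o+d*(z-o[2])/d[2]
def proj(c,X):
    p=c["K"]@(c["R"]@np.array(X,float)+c["t"]); return p[:2]/p[2]
def tri(c1,p1,c2,p2):
    P=[c["K"]@np.c_[c["R"],c["t"]] for c in (c1,c2)]
    X=cv2.triangulatePoints(P[0],P[1],np.array(p1,float),np.array(p2,float))[:,0]; return X[:3]/X[3]
E
python3 - <<'E'
from h import *
for n in("top","side"):
    c=r.read_camera(n); c["t"]=np.array(c["t"]).ravel(); cv2.imwrite(f"pics/{n}0.png",c["frame"]); print(n,c["K"],c["R"],c["t"], -np.array(c["R"]).T@c["t"])
print(r.get_state())
E
```

```text
pics
top [[440.40289441   0.         282.31320342]
 [  0.         440.40289441 211.47590871]
 [  0.           0.           1.        ]] [[-0.00950971 -0.99980941 -0.01705009]
 [-0.9814309   0.01259894 -0.19140181]
 [ 0.19158014  0.01491331 -0.98136367]] [ 35.27894528 547.99407226 921.37518726] [ 361.63662146   14.62732561 1009.69269497]
side [[430.69358434   0.         283.79559876]
 [  0.         430.69358434 208.72795948]
 [  0.           0.           1.        ]] [[-0.82871735 -0.55929122 -0.02051536]
 [-0.18477734  0.30802273 -0.93326274]
 [ 0.52828485 -0.76962025 -0.35860812]] [447.16641809 277.68395712 653.80915339] [ 76.48680464 667.74804698 502.78714089]
{'time': 0.1, 'joints': array([-1.19281303e+00,  1.16477853e-01,  1.44217946e+00,  9.58319829e-06,
        1.58399902e+00, -3.78050226e-02]), 'dq': array([-0.00087332, -0.00179246, -0.00180886,  0.00178279,  0.00081461,
        0.00112604]), 'joint_torque': array([ 2.44458643e-03, -7.22889447e+01, -6.23867869e+01,  7.81852193e-02,
        2.26916070e-02, -1.44987553e-05]), 'eef_pos': array([ 272.56745827, -617.33143043,  217.96394422]), 'ee_rot': array([ 9.78467578e-01,  2.06399894e-01, -8.53021371e-05, -5.24973762e-04]), 'ft_force': array([-0.11061843, -0.40056836,  0.23362282]), 'moment': array([0.00394047, 0.03411869, 0.02451143]), 'grip_width': 93.10642567272222}
```

View pics/top0.png

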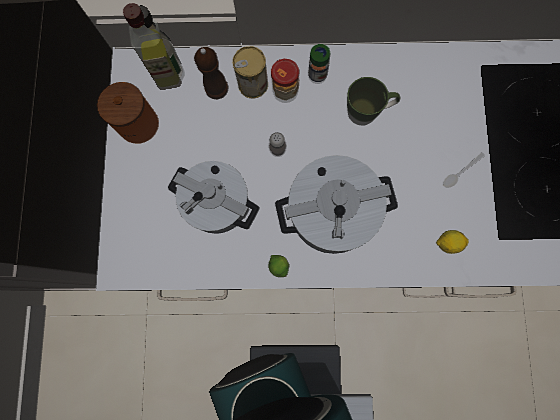

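View pics/side0.png

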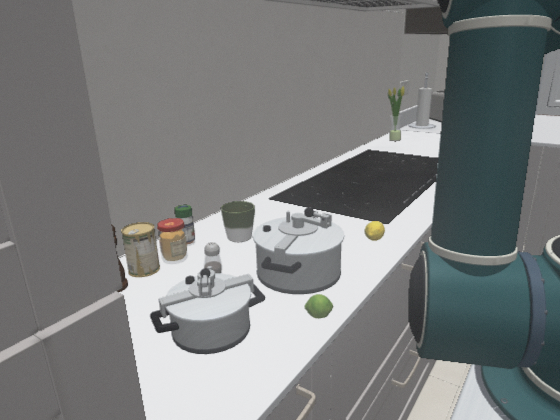

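The wider cooker is at top px ~(338,202), with its ball at ~(340,211) in top and ~(309,212) in side. The narrower one is at top ~(212,195). Zooming in on the wide one.

```bash
python3 - <<'E'
from h import *
a=cv2.imread("pics/top0.png")[145:265,270:405]; b=cv2.imread("pics/side0.png")[195:290,245:350]
A=cv2.resize(a,None,fx=5,fy=5,interpolation=2)[:, :]; A=cv2.resize(a,(405,360),interpolation=cv2.INTER_CUBIC); B=cv2.resize(b,(395,360),interpolation=cv2.INTER_CUBIC)
cv2.imwrite("pics/crop0.png",np.hstack([A,B]))
c=r.read_camera("top"); s=r.read_camera("side")
for cam,roi in((c,(145,265,270,405)),(s,(195,290,245,350))):
    y0,y1,x0,x1=roi; g=cv2.cvtColor(cam["frame"],cv2.COLOR_BGR2GRAY)[y0:y1,x0:x1]
    m=(g<50).astype(np.uint8); n,l,st,ce=cv2.connectedComponentsWithStats(m)
    for i in range(1,n):
        if st[i,4]>8: print(st[i],ce[i]+[x0,y0], onz(cam,*(ce[i]+[x0,y0]),157))
E
```

```text
[ 1  0 12  3 13] [276.92307692 146.30769231] [663.14992855  37.25560876 157.        ]
[ 2  5 13  6 23] [278.43478261 153.04347826] [648.78783111  34.29520307 157.        ]
[48 22  8  9 54] [321.27777778 171.05555556] [609.69163695 -51.3590576  157.        ]
[109  32  18  35 209] [389.3923445  193.80382775] [ 561.02541758 -184.79203567  157.        ]
[  5  52  71  57 420] [294.31666667 225.91190476] [498.97716929   4.33725471 157.        ]
[ 64  60  11  13 104] [339.10576923 210.74038462] [528.13768005 -84.2702286  157.        ]
[70 86  2  8  9] [340.77777778 234.77777778] [480.38229675 -85.89109572 157.        ]
```

View pics/crop0.png

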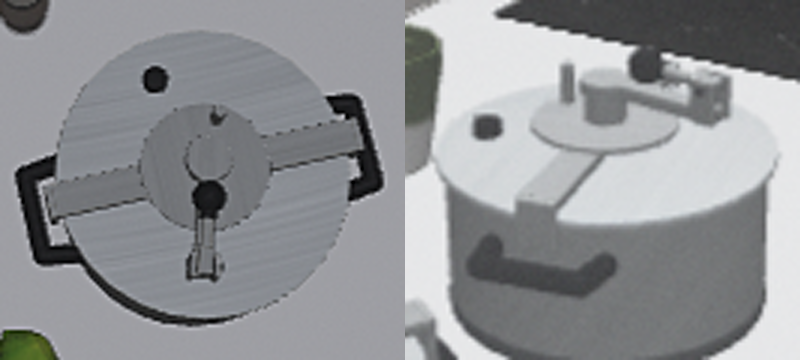

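The crop shows the ball folded inward over the hub. The pivot clevis is at top px ~(338,233), the stop pin at ~(342,184) and the hub cylinder at ~(340,198).

```bash
python3 - <<'E'
from h import *
c=r.read_camera("top"); s=r.read_camera("side")
print("ball",tri(c,(339.1,210.7),s,(309.6,212.2)))
print("hub px",onz(c,340,198,145),"plate",onz(c,338.7,200.3,118), "pivot",onz(c,338,233,157),onz(c,338,233,165))
# plate via side too; stop pin
print("pin",tri(c,(342.2,183.5),s,(288.3,212.5)),"sideplate",onz(s,245+(604-405)/3.762,195+123/3.79,118))
p=tri(c,(338,233.5),s,(245+(712-405)/3.762,195+95/3.79)); print("pivot tri",p)
# small cooker ball
print("small",onz(c,198,196,132))
# lid fit
g=c["frame"][145:265,270:405]
E
```

```text
ball [526.82415484 -84.89694014 157.29872688]
hub px [556.52304437 -88.34412581 145.        ] plate [557.76911188 -88.70752542 118.        ] pivot [483.94147662 -80.60807823 157.        ] [482.79400714 -79.71457552 165.        ]
pin [587.48100707 -94.38754324 140.83418735] sideplate [551.01972682 -77.6019894  118.        ]
pivot tri [482.83668003 -82.04718909 149.11124488]
small [567.5472223  200.65164871 132.        ]
```

Call:
jog_arm(rows=[[[0, 0, -40], 0], [[40, -34, -10], 0], [[45, -38, 0], 0], [[45, -38, 0], 0], [[45, -38, 0], 0]], hand=1)

```text
time: 0.92
eef_pos: [373.7, -408.3, 268.7]
ee_rot: [0.979, 0.204, -0.0, -0.001]
ft_force: [0.6, 0.3, 0.3]
grip_width: 93.2
```

```bash
cat >> h.py <<'E'
from scipy.spatial.transform import Rotation as Ro
H=np.array([556.5,-88,157]); 
def go(*pts):
    s=r.get_state(); M=Ro.from_quat(s["ee_rot"]); print("t",round(s["time"],2),"tcp",s["eef_pos"].round(1),"yaw",M.as_euler("ZYX",degrees=True).round(1),"F",s["ft_force"].round(1),"w",round(s["grip_width"],1),"q",s["joints"].round(2))
    p=s["eef_pos"]
    for q in pts:
        print(" to",q,"tool",M.inv().apply(np.array(q)-p).round(1)); p=np.array(q)
E
python3 -c "
from h import *
go((527,-85,260))"
```

```text
t 0.93 tcp [ 373.7 -408.3  268.7] yaw [  23.5   -0.  -179.9] F [0.6 0.3 0.3] w 93.2 q [-0.88 -0.16  1.63  0.    1.67  0.28]
 to (527, -85, 260) tool [ 269.6 -235.2    9.4]
```

Call:
jog_arm(rows=[[[45, -39, 0], 0], [[45, -39, 0], 0], [[45, -39, 0], 0], [[45, -39, 0], 0], [[40, -35, 0], 0]])

```text
time: 1.55
eef_pos: [501.5, -135.9, 270.1]
ee_rot: [0.979, 0.204, 0.001, -0.0]
ft_force: [1.2, -0.1, 0.5]
grip_width: 93.1
```

```bash
python3 -c "
from h import *
go((527,-85,240))"
```

```text
t 1.55 tcp [ 501.5 -135.9  270.1] yaw [ 2.35e+01 -1.00e-01 -1.80e+02] F [ 1.2 -0.1  0.5] w 93.1 q [-0.31 -0.23  1.69  0.    1.68  0.85]
 to (527, -85, 240) tool [ 43.6 -36.5  30.2]
```

Call:
jog_arm(rows=[[[22, -18, 0], 0], [[21, -18, 0], 0], [[0, 0, 10], 0.17], [[0, 0, 10], 0.17], [[0, 0, 10], 0.17]], hand=0.6)

```text
time: 2.17
eef_pos: [528.5, -79.6, 240.2]
ee_rot: [0.999, -0.054, 0.002, -0.001]
ft_force: [0.6, -0.6, 0.9]
grip_width: 56.4
```

```bash
python3 -c "
from h import *
go((527,-85,140))"
```

```text
t 2.17 tcp [528.5 -79.6 240.2] yaw [  -6.2   -0.2 -179.9] F [ 0.6 -0.6  0.9] w 56.4 q [-0.2  -0.2   1.71  0.    1.63  1.48]
 to (527, -85, 140) tool [ -1.2   5.7 100.2]
```

Call:
jog_arm(rows=[[[-1, 6, 25], 0], [[0, 0, 25], 0], [[0, 0, 25], 0], [[0, 0, 15], 0], [[0, 0, 9], 0]], hand=0.5)

```text
time: 2.8
eef_pos: [527.2, -85.4, 138.7]
ee_rot: [0.998, -0.055, 0.002, -0.001]
ft_force: [-0.6, -0.5, 0.3]
grip_width: 46.4
```

```bash
python3 - <<'E'
from h import *
go((527,-85,140))
c=r.read_camera("top"); s=r.read_camera("side")
a=cv2.resize(c["frame"][145:265,270:405],(405,360),interpolation=2); b=cv2.resize(s["frame"][150:290,225:380],(395,360),interpolation=2)
cv2.imwrite("pics/g1.png",np.hstack([a,b]))
E
```

```text
t 2.8 tcp [527.2 -85.4 138.7] yaw [  -6.4   -0.3 -179.9] F [-0.6 -0.5  0.3] w 46.4 q [-0.21 -0.16  1.85  0.    1.45  1.47]
 to (527, -85, 140) tool [-0.3 -0.3 -1.3]
```

View pics/g1.png

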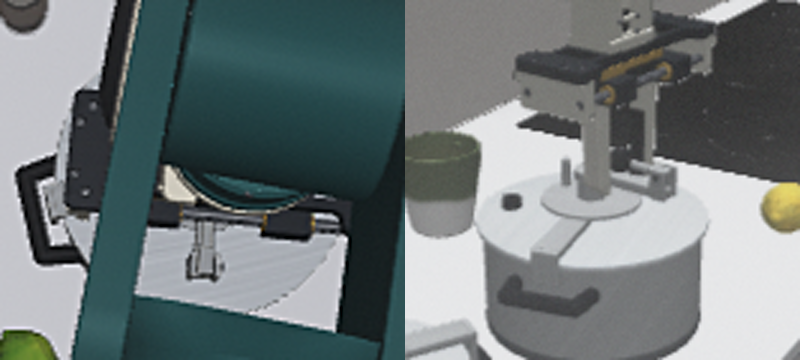

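The picture shows the ball sitting between the two fingers, which straddle the arm. Closing on it.

Call:
jog_arm(rows=[[[0, 0, 0], 0], [[0, 0, 0], 0], [[0, 0, 0], 0], [[0, 0, 0], 0], [[0, 0, 0], 0]], hand=0, grip_force=12)

```text
time: 3.52
eef_pos: [527.9, -85.1, 140.8]
ee_rot: [0.998, -0.055, 0.003, -0.001]
ft_force: [-0.4, 1.4, -1.2]
grip_width: 21.2
```

```bash
python3 - <<'E'
from h import *
P=np.array([482,-81]); d=(H[:2]-P); d/=np.linalg.norm(d)
pts=[]
for a in (20,40,60,80,90):
    a=np.radians(a); xy=P+d*45*np.cos(a); pts.append((*xy.round(1),round(139+45*np.sin(a),1)))
go(*pts)
E
```

```text
t 3.52 tcp [527.9 -85.1 140.8] yaw [  -6.3   -0.4 -179.9] F [-0.4  1.4 -1.2] w 21.2 q [-0.21 -0.17  1.84  0.    1.46  1.47]
 to (np.float64(524.1), np.float64(-85.0), np.float64(154.4)) tool [ -3.7   0.3 -13.6]
 to (np.float64(516.3), np.float64(-84.2), np.float64(167.9)) tool [ -7.8   0.  -13.6]
 to (np.float64(504.4), np.float64(-83.1), np.float64(178.0)) tool [-11.9   0.2 -10.2]
 to (np.float64(489.8), np.float64(-81.7), np.float64(183.3)) tool [-14.6   0.2  -5.4]
 to (np.float64(482.0), np.float64(-81.0), np.float64(184.0)) tool [-7.8  0.2 -0.8]
```

Call:
jog_arm(rows=[[[-1, 0, -10], 0], [[-3, 0, -9], 0], [[-5, 0, -9], 0], [[-7, 0, -7], 0], [[-8, 0, -5], 0]])

```text
time: 4.15
eef_pos: [502.2, -82.8, 183.5]
ee_rot: [0.998, -0.055, 0.003, -0.0]
ft_force: [-0.7, -2.4, -2.1]
grip_width: 21.3
```

```bash
python3 - <<'E'
from h import *
go((482,-81,184))
E
```

```text
t 4.15 tcp [502.2 -82.8 183.5] yaw [  -6.4   -0.4 -179.9] F [-0.7 -2.4 -2.1] w 21.3 q [-0.21 -0.25  1.84  0.    1.54  1.47]
 to (482, -81, 184) tool [-20.3   0.5  -0.6]
```

Call:
jog_arm(rows=[[[-6, 0, -1], 0], [[-6, 0, -1], 0], [[-5, 0, 0], 0], [[-4, 0, 0], 0], [[-1, 0, 0], 0]])

```text
time: 4.78
eef_pos: [479.3, -80.6, 186.7]
ee_rot: [0.998, -0.056, 0.005, 0.0]
ft_force: [10.2, -2.7, -1.6]
grip_width: 21.2
```

```bash
python3 - <<'E'
from h import *
go((482,-81,184))
c=r.read_camera("top"); s=r.read_camera("side")
a=cv2.resize(c["frame"][145:265,270:405],(405,360),interpolation=2); b=cv2.resize(s["frame"][150:290,225:380],(395,360),interpolation=2)
cv2.imwrite("pics/g2.png",np.hstack([a,b]))
E
```

```text
t 4.78 tcp [479.3 -80.6 186.7] yaw [  -6.4   -0.6 -180. ] F [10.2 -2.7 -1.6] w 21.2 q [-0.22 -0.3   1.88  0.    1.55  1.46]
 to (482, -81, 184) tool [2.7 0.1 2.8]
```

View pics/g2.png

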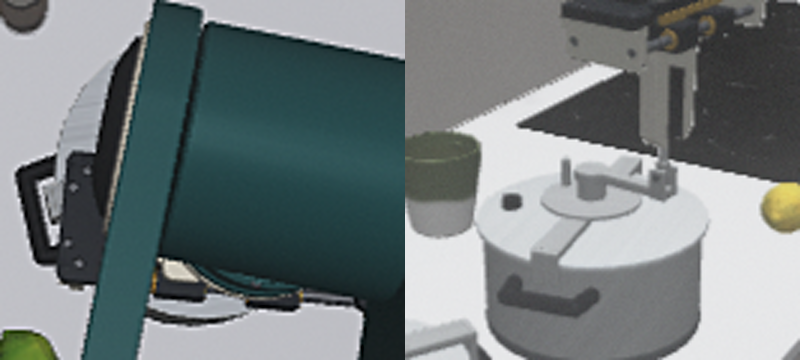

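The grip stands upright at its stop, with the fingers holding the ball above the arm's end (+10 N along x from the stop). Now the crank arc.

Call:
jog_arm(rows=[[[2, -9, 0], 0], [[2, -9, 0], 0], [[3, -9, 0], 0], [[4, -8, 0], 0], [[5, -8, 0], 0]])

```text
time: 5.5
eef_pos: [500.5, -37.1, 186.6]
ee_rot: [0.998, -0.056, 0.004, 0.0]
ft_force: [-1.2, -0.3, 3.9]
grip_width: 21.1
```

```bash
cat >> h.py <<'E'
def arc(step,n=5,R=74,C=(555.7,-88),z=186.5):
    s=r.get_state(); p=s["eef_pos"][:2]-np.array(C); a=np.arctan2(p[1],p[0]); print("ang",np.degrees(a).round(1),"rad",np.hypot(*p).round(1))
    go(*[(*(np.array(C)+R*np.array([np.cos(a-np.radians(step*k)),np.sin(a-np.radians(step*k))])).round(1),z) for k in range(1,n+1)])
E
python3 -c "
from h import *
arc(8)"
```

```text
ang 137.3 rad 75.1
t 5.5 tcp [500.5 -37.1 186.6] yaw [  -6.4   -0.5 -180. ] F [-1.2 -0.3  3.9] w 21.1 q [-0.13 -0.26  1.85  0.    1.54  1.56]
 to (np.float64(508.8), np.float64(-30.7), 186.5) tool [ 7.5 -7.3  0.2]
 to (np.float64(517.3), np.float64(-24.8), 186.5) tool [ 7.8 -6.8  0.1]
 to (np.float64(526.4), np.float64(-20.0), 186.5) tool [ 8.5 -5.8  0.1]
 to (np.float64(536.2), np.float64(-16.6), 186.5) tool [ 9.4 -4.5  0.1]
 to (np.float64(546.3), np.float64(-14.6), 186.5) tool [ 9.8 -3.1  0.1]
```

Call:
jog_arm(rows=[[[7, -7, 0], 0], [[8, -7, 0], 0], [[9, -6, 0], 0], [[9, -4, 0], 0], [[10, -3, 0], 0]])

```text
time: 6.12
eef_pos: [549.4, -13.0, 186.4]
ee_rot: [0.998, -0.055, 0.004, 0.0]
ft_force: [-2.4, -3.1, 2.9]
grip_width: 20.9
```

```bash
python3 -c "
from h import *
arc(8)"
```

```text
ang 94.8 rad 75.2
t 6.12 tcp [549.4 -13.  186.4] yaw [  -6.4   -0.4 -180. ] F [-2.4 -3.1  2.9] w 20.9 q [-0.07 -0.15  1.76 -0.    1.53  1.61]
 to (np.float64(559.8), np.float64(-14.1), 186.5) tool [10.5 -0.1  0. ]
 to (np.float64(570.0), np.float64(-15.4), 186.5) tool [10.3  0.2  0.1]
 to (np.float64(580.0), np.float64(-18.1), 186.5) tool [10.2  1.6  0.1]
 to (np.float64(589.5), np.float64(-22.2), 186.5) tool [9.9 3.  0.1]
 to (np.float64(598.3), np.float64(-27.5), 186.5) tool [9.3 4.3 0.1]
```

Call:
jog_arm(rows=[[[10, 0, 0], 0], [[10, 0, 0], 0], [[10, 2, 0], 0], [[10, 3, 0], 0], [[9, 4, 0], 0]])

```text
time: 6.75
eef_pos: [600.5, -28.1, 186.4]
ee_rot: [0.998, -0.055, 0.003, -0.0]
ft_force: [-3.7, -0.4, 2.4]
grip_width: 20.9
```

```bash
python3 -c "
from h import *
arc(8)"
```

```text
ang 53.2 rad 74.8
t 6.75 tcp [600.5 -28.1 186.4] yaw [  -6.3   -0.4 -179.9] F [-3.7 -0.4  2.4] w 20.9 q [-0.09 -0.04  1.65  0.    1.52  1.59]
 to (np.float64(607.9), np.float64(-35.5), 186.5) tool [ 8.2  6.5 -0. ]
 to (np.float64(614.6), np.float64(-43.3), 186.5) tool [7.5 7.  0. ]
 to (np.float64(620.3), np.float64(-51.9), 186.5) tool [6.6 7.9 0. ]
 to (np.float64(624.7), np.float64(-61.2), 186.5) tool [5.4 8.8 0. ]
 to (np.float64(627.7), np.float64(-71.1), 186.5) tool [4.1 9.5 0. ]
```

Call:
jog_arm(rows=[[[8, 6, 0], 0], [[7, 7, 0], 0], [[7, 8, 0], 0], [[5, 9, 0], 0], [[4, 9, 0], 0]])

```text
time: 7.38
eef_pos: [629.0, -73.2, 186.2]
ee_rot: [0.998, -0.055, 0.003, -0.001]
ft_force: [-5.4, 1.8, 2.3]
grip_width: 21.1
```

```bash
python3 -c "
from h import *
arc(4)"
```

```text
ang 11.4 rad 74.7
t 7.38 tcp [629.  -73.2 186.2] yaw [  -6.3   -0.4 -179.9] F [-5.4  1.8  2.3] w 21.1 q [-0.16  0.03  1.58  0.    1.52  1.52]
 to (np.float64(629.1), np.float64(-78.4), 186.5) tool [ 0.7  5.2 -0.3]
 to (np.float64(629.6), np.float64(-83.6), 186.5) tool [ 1.1  5.1 -0. ]
 to (np.float64(629.7), np.float64(-88.7), 186.5) tool [ 0.7  5.1 -0. ]
 to (np.float64(629.5), np.float64(-93.9), 186.5) tool [ 0.4  5.2 -0. ]
 to (np.float64(628.9), np.float64(-99.0), 186.5) tool [-0.   5.1 -0. ]
```

Near the expected stop, so I'll creep in and watch the force.

Call:
jog_arm(rows=[[[1, 4, 0], 0], [[1, 4, 0], 0], [[1, 3, 0], 0], [[0, 3, 0], 0], [[0, 2, 0], 0]])

```text
time: 8.0
eef_pos: [630.3, -85.2, 186.4]
ee_rot: [0.999, -0.054, 0.003, -0.006]
ft_force: [0.2, 18.5, 0.3]
grip_width: 20.8
```

```bash
python3 -c "
from h import *
arc(4)"
```

```text
ang 2.2 rad 74.7
t 8.0 tcp [630.3 -85.2 186.4] yaw [  -6.2   -0.3 -179.3] F [ 0.2 18.5  0.3] w 20.8 q [-0.18  0.04  1.58  0.01  1.52  1.5 ]
 to (np.float64(629.7), np.float64(-90.4), 186.5) tool [-0.1  5.3 -0.2]
 to (np.float64(629.3), np.float64(-95.5), 186.5) tool [ 0.2  5.1 -0.1]
 to (np.float64(628.6), np.float64(-100.6), 186.5) tool [-0.1  5.1 -0.1]
 to (np.float64(627.6), np.float64(-105.7), 186.5) tool [-0.4  5.2 -0.1]
 to (np.float64(626.1), np.float64(-110.6), 186.5) tool [-1.   5.  -0.1]
```

Call:
jog_arm(rows=[[[0, 2, 0], 0], [[0, 2, 0], 0], [[0, 0, 0], 0], [[0, 0, 0], 0], [[0, 0, 0], 0]])

```text
time: 8.62
eef_pos: [630.6, -83.4, 186.6]
ee_rot: [0.999, -0.051, 0.004, -0.011]
ft_force: [-0.9, 0.8, -0.1]
grip_width: 20.7
```

Call:
jog_arm(rows=[[[0, 0, 0], 0], [[0, 0, 0], 0], [[0, 0, 0], 0], [[0, 0, 0], 0], [[0, 0, 0], 0]], hand=0.6)

```text
time: 9.25
eef_pos: [630.7, -84.3, 186.5]
ee_rot: [0.999, -0.052, 0.004, -0.01]
ft_force: [1.2, -0.3, -0.0]
grip_width: 55.6
```

Call:
jog_arm(rows=[[[0, 0, -15], 0], [[0, 0, -20], 0], [[0, 0, -30], 0], [[0, 0, -30], 0], [[-30, 0, -10], 0]])

```text
time: 9.88
eef_pos: [600.1, -83.4, 299.6]
ee_rot: [0.999, -0.052, 0.005, -0.01]
ft_force: [-0.5, -0.2, 0.1]
grip_width: 55.6
```

Call:
jog_arm(rows=[[[0, 55, 0], 0], [[0, 55, 0], 0], [[0, 55, 0], 0], [[0, 55, 0], 0], [[0, 0, 0], 0]])

```text
time: 10.5
eef_pos: [576.0, -308.0, 307.0]
ee_rot: [0.999, -0.05, 0.01, -0.008]
ft_force: [0.2, 0.8, -0.0]
grip_width: 55.4
```

```bash
python3 - <<'E'
from h import *
go((482,-81,184))
c=r.read_camera("top"); s=r.read_camera("side")
a=cv2.resize(c["frame"][135:265,270:405],(405,390),interpolation=2); b=cv2.resize(s["frame"][150:290,225:380],(395,390),interpolation=2)
cv2.imwrite("pics/g3.png",np.hstack([a,b]))
E
```

```text
t 10.5 tcp [ 576. -308.  307.] yaw [  -5.8   -1.2 -179. ] F [ 0.2  0.8 -0. ] w 55.4 q [-0.54  0.05  1.37  0.02  1.71  1.13]
 to (482, -81, 184) tool [-118.8 -214.3  124.3]
```

View pics/g3.png

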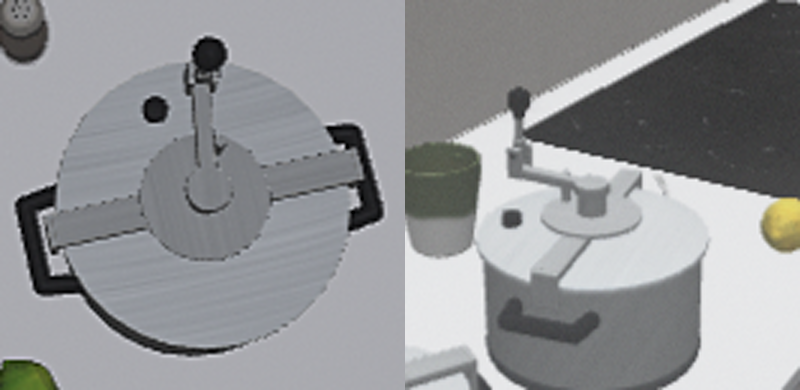

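The arm rests against the stop pin and the grip stands up: ball at crop (209,53) in top and (518,100) in side. I'll check this numerically, then hand in.

```bash
python3 - <<'E'
from h import *
c=r.read_camera("top"); s=r.read_camera("side")
b=tri(c,(339.7,152.7),s,(269.3,185.9)); print("ball",b)
d=b-np.array([555.7,-88,157]); rad=np.hypot(*d[:2]); print("ang",np.degrees(np.arctan2(d[1],d[0])),"fold",np.arctan2(d[2],75-rad))
a=cv2.imread("pics/top0.png")[150:240,165:262]; print("small cooker diff",cv2.absdiff(a,c["frame"][150:240,165:262]).mean())
if np.arctan2(d[2],75-rad)>1.4: print(r.hand_in())
E
```

```text
ball [632.47890941 -84.62423015 200.26614745]
ang 2.5175256699865294 fold 1.613600083497986
small cooker diff 11.291332569683085
the job is handed in; nothing more can be done
None
```

The difference over the small cooker (mean 11) is higher than I expected, so I'll look at why.

```bash
python3 - <<'E'
from h import *
c=r.read_camera("top"); a=cv2.imread("pics/top0.png")[150:240,165:262]; b=c["frame"][150:240,165:262]
cv2.imwrite("pics/sm.png",cv2.resize(np.hstack([a,b]),None,fx=4,fy=4,interpolation=2))
E
```

```text
the job is handed in; nothing more can be done
```

The wider cooker's lid looks clamped: I folded its grip upright, turned the crank clockwise to its stop, let go and handed the job in at about 10.6 s. The hand-in gives no verdict.

- **Fold:** I gripped the ball (21 mm opening) and swung it up until it met its upright stop, at about 10 N.
- **Turn:** I carried the ball round a 75 mm arc until the crank met the stop pin, at about 18 N. I then relaxed, opened the fingers, lifted straight up and moved the arm clear.
- **Last checks that agreed:** after release, the ball measured (632, -85, 200) mm. That puts the crank about 172° on from where it started and the fold angle at about 1.6 rad (upright). The picture shows the arm against the stop pin, and the tool force was about zero.
- **Check that disagreed:** comparing the small cooker's area in the top image with the first picture gave a mean difference of 11 grey levels, more than I expected. The likely cause is a change in image noise, light or shadow. The arm was never commanded near that cooker and met no unexpected force. I should have looked at this before handing in; the camera was closed afterwards, so I could not confirm it.

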